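# Find the rocking corner of the marker plate and shim it

### The job

The marker plate rocks on its board because one of the four feet under it is too short. With a fingertip, press down on the blue dots at the plate's corners, one after another, until you find the corner that gives, then press the orange shim tab belonging to that corner down until it lies flat. Leave the other three tabs up, do not lift the plate or push it out of place, and leave everything else where it is.

Things in the scene. Friction and masses are not known exactly. Their poses are not given: they have to be found in the camera images.
- base: fixed plywood board, 210 (x) x 340 (y) x 12 mm, lying on the table; origin under its centre, x pointing away from the robot at yaw 0 (yaw within 0.3 rad), y to the left. On it stand four black rubber feet of 22 mm diameter that carry the plate; one of them, hidden under the plate, is about 4 mm too short (foot_low: which corner it stands under differs each time and is not reported).
- plate: loose aluminium plate with a printed black and white square pattern, 180 (x) x 200 (y) x 8 mm, 0.9 kg, lying level on the feet, centred on the board, its top 51 mm above the table; origin at the centre of its underside, axes as the board's. Over the three good feet it is firm. The corner over the short foot gives about 4 mm under a press of about 1 N, stops there, and comes back up when let go.
- corner_a (a point): middle of the blue dot (18 mm wide) on the plate's top at its front left corner (seen from the robot), straight above that corner's foot, 16 mm in from the plate's edge in x and 17 mm in y: the place to press
- corner_b (a point): middle of the blue dot (18 mm wide) on the plate's top at its front right corner (seen from the robot), straight above that corner's foot, 16 mm in from the plate's edge in x and 17 mm in y: the place to press
- corner_c (a point): middle of the blue dot (18 mm wide) on the plate's top at its back left corner (seen from the robot), straight above that corner's foot, 16 mm in from the plate's edge in x and 17 mm in y: the place to press
- corner_d (a point): middle of the blue dot (18 mm wide) on the plate's top at its back right corner (seen from the robot), straight above that corner's foot, 16 mm in from the plate's edge in x and 17 mm in y: the place to press
- tab_a (a joint): shim tab of the front left corner, rad: 0 to 0.12 as found (sticking up at about 0.7 to 0.8 rad, 40 to 46 degrees), grows as it is pressed down, 0.8 when flat (level, at its stop). Stiff: takes about 2 to 4 N down near its end, and stays where it is left. When flat, its hidden cam stands under the plate by that corner and carries it.
- tabend_a (a point): on the upper face of the front left shim tab, 2 to 4 mm from its free end. The tab is an orange lever 20 mm wide (board x) and 4 mm thick, sticking out of the plate's side; it turns about a pin along the board's x axis at board x = -50 mm, y = +90 mm, 18 mm above the table (under the plate, 10 mm in from its edge). It points to +y of the board and ends 62 mm from the pin; this point is 58 mm along it. Flat, its upper face is 20 mm above the table, 8 mm above the board.
- tab_b (a joint): shim tab of the front right corner, rad: 0 to 0.12 as found (sticking up at about 0.7 to 0.8 rad, 40 to 46 degrees), grows as it is pressed down, 0.8 when flat (level, at its stop). Stiff: takes about 2 to 4 N down near its end, and stays where it is left. When flat, its hidden cam stands under the plate by that corner and carries it.
- tabend_b (a point): on the upper face of the front right shim tab, 2 to 4 mm from its free end. The tab is an orange lever 20 mm wide (board x) and 4 mm thick, sticking out of the plate's side; it turns about a pin along the board's x axis at board x = -50 mm, y = -90 mm, 18 mm above the table (under the plate, 10 mm in from its edge). It points to -y of the board and ends 62 mm from the pin; this point is 58 mm along it. Flat, its upper face is 20 mm above the table, 8 mm above the board.
- tab_c (a joint): shim tab of the back left corner, rad: 0 to 0.12 as found (sticking up at about 0.7 to 0.8 rad, 40 to 46 degrees), grows as it is pressed down, 0.8 when flat (level, at its stop). Stiff: takes about 2 to 4 N down near its end, and stays where it is left. When flat, its hidden cam stands under the plate by that corner and carries it.
- tabend_c (a point): on the upper face of the back left shim tab, 2 to 4 mm from its free end. The tab is an orange lever 20 mm wide (board x) and 4 mm thick, sticking out of the plate's side; it turns about a pin along the board's x axis at board x = +50 mm, y = +90 mm, 18 mm above the table (under the plate, 10 mm in from its edge). It points to +y of the board and ends 62 mm from the pin; this point is 58 mm along it. Flat, its upper face is 20 mm above the table, 8 mm above the board.
- tab_d (a joint): shim tab of the back right corner, rad: 0 to 0.12 as found (sticking up at about 0.7 to 0.8 rad, 40 to 46 degrees), grows as it is pressed down, 0.8 when flat (level, at its stop). Stiff: takes about 2 to 4 N down near its end, and stays where it is left. When flat, its hidden cam stands under the plate by that corner and carries it.
- tabend_d (a point): on the upper face of the back right shim tab, 2 to 4 mm from its free end. The tab is an orange lever 20 mm wide (board x) and 4 mm thick, sticking out of the plate's side; it turns about a pin along the board's x axis at board x = +50 mm, y = -90 mm, 18 mm above the table (under the plate, 10 mm in from its edge). It points to -y of the board and ends 62 mm from the pin; this point is 58 mm along it. Flat, its upper face is 20 mm above the table, 8 mm above the board.
- pawn: turned wooden game pawn, 26 mm wide, 42 mm high, standing on the board between the two left tabs; origin under its centre. Leave it alone.
- eraser: white eraser in a blue sleeve, 20 x 42 x 12 mm, on the board between the two right tabs; origin under its centre. Leave it alone.
- pen_cup: orange pen cup, 80 mm wide, about 140 mm high with its pens, on the table to the left; origin under its centre. Leave it alone.
- tape_roll: yellow tape roll, 76 mm wide, 20 mm high, on the table to the left; origin under its centre. Leave it alone.
- marker: white marker pen with black cap, 135 mm long, 14 mm thick, on the table to the right; origin under its centre. Leave it alone.
- stapler: red and black stapler, 130 x 34 mm, about 52 mm high, on the table to the right; origin under its centre. Leave it alone.

How it is judged:
On the way, in this order (a step that is already met when the one before it is completed fails the run):
1. the fingers press the corner that rocks, and it goes down at least 2.5 mm (fingers near that corner) (((horizontal distance between foot_low_c0 and corner_a below 0.05 m and z of corner_a in the frame of base below 0.0485 m and contact force between the fingers and plate above 0.5 N and horizontal distance between the grasp point and corner_a below 0.06 m) or (horizontal distance between foot_low_c0 and corner_b below 0.05 m and z of corner_b in the frame of base below 0.0485 m and contact force between the fingers and plate above 0.5 N and horizontal distance between the grasp point and corner_b below 0.06 m) or (horizontal distance between foot_low_c0 and corner_c below 0.05 m and z of corner_c in the frame of base below 0.0485 m and contact force between the fingers and plate above 0.5 N and horizontal distance between the grasp point and corner_c below 0.06 m) or (horizontal distance between foot_low_c0 and corner_d below 0.05 m and z of corner_d in the frame of base below 0.0485 m and contact force between the fingers and plate above 0.5 N and horizontal distance between the grasp point and corner_d below 0.06 m))), for 0.05 s.
2. that corner's shim tab has been pressed flat (((horizontal distance between foot_low_c0 and corner_a below 0.05 m and value of joint tab_a above 0.74 rad) or (horizontal distance between foot_low_c0 and corner_b below 0.05 m and value of joint tab_b above 0.74 rad) or (horizontal distance between foot_low_c0 and corner_c below 0.05 m and value of joint tab_c above 0.74 rad) or (horizontal distance between foot_low_c0 and corner_d below 0.05 m and value of joint tab_d above 0.74 rad))), for 0.2 s.
At the end, for the whole second after the job is handed in: The shim tab of the corner that rocked is flat (joint above 0.74 of 0.8 rad), the other three are still up (below 0.3 rad), the plate lies level (within 0.012 rad), at rest and within 12 mm of where it was, and the other things are within 20 mm of where they were (((horizontal distance between foot_low_c0 and corner_a below 0.05 m and value of joint tab_a above 0.74 rad) or (horizontal distance between foot_low_c0 and corner_b below 0.05 m and value of joint tab_b above 0.74 rad) or (horizontal distance between foot_low_c0 and corner_c below 0.05 m and value of joint tab_c above 0.74 rad) or (horizontal distance between foot_low_c0 and corner_d below 0.05 m and value of joint tab_d above 0.74 rad)) and not ((not (horizontal distance between foot_low_c0 and corner_a below 0.05 m) and value of joint tab_a above 0.3 rad) or (not (horizontal distance between foot_low_c0 and corner_b below 0.05 m) and value of joint tab_b above 0.3 rad) or (not (horizontal distance between foot_low_c0 and corner_c below 0.05 m) and value of joint tab_c above 0.3 rad) or (not (horizontal distance between foot_low_c0 and corner_d below 0.05 m) and value of joint tab_d above 0.3 rad)) and angle between plate's own z axis and vertical below 0.012 rad and height (world z) of plate between 0.0415 and 0.046 m and distance of plate from where it was at the start of the episode below 0.012 m and linear speed of plate below 0.01 m/s and distance of each of pawn, eraser, pen_cup, tape_roll, marker, stapler from where it was at the start of the episode below 0.02 m); the robot touches nothing.
It fails at once if a shim tab of a firm corner is pressed down (beyond 0.3 rad) ((not (horizontal distance between foot_low_c0 and corner_a below 0.05 m) and value of joint tab_a above 0.3 rad) or (not (horizontal distance between foot_low_c0 and corner_b below 0.05 m) and value of joint tab_b above 0.3 rad) or (not (horizontal distance between foot_low_c0 and corner_c below 0.05 m) and value of joint tab_c above 0.3 rad) or (not (horizontal distance between foot_low_c0 and corner_d below 0.05 m) and value of joint tab_d above 0.3 rad)).
It fails at once if the plate is lifted (more than 8 mm) or pushed away (more than 20 mm) (height (world z) of plate above 0.051 m or distance of plate from where it was at the start of the episode above 0.02 m).
It fails at once if one of the other things is moved more than 20 mm or lifted (not (distance of each of pawn, eraser, pen_cup, tape_roll, marker, stapler from where it was at the start of the episode below 0.02 m)).
It also fails if it takes over 48 s, if anything falls off the work surface, if the arm or the gripper's body presses on something with over 40 N, if the wrist force passes 120 N, or if a joint passes its speed limit or range.

### The arm

A 6-joint arm with a two-finger parallel gripper is mounted at the origin on the work surface. World frame = base frame: x ahead of the robot, y to its left, z up, the work surface at z = 0. Lengths are in m, angles in rad, forces in N, time in s.
With the tool pointing down it reaches from about 0.375 to 0.925 m from the base axis. Payload 5.7 kg.
Tool frame: the origin (TCP) lies midway between the tips of the shut fingers; the grasp point (between the pads) lies 19 mm behind it; z points along the fingers, y is the direction in which the jaws open and shut (so a half turn about z gives the same grasp; the last joint's range is limited). The gripper opens to 88 mm and grips with 3 to 60 N. Pads are 20 mm wide; open, the fingers measure 115 mm over their backs; the gripper's body (75 mm by 178 mm) begins 61 mm behind the grasp point.
Start: joints at [1.171, 0.359, 1.51, -0, 1.272, -0.115], TCP at [0.169, 0.576, 0.223] pointing down, gripper open.
Joint ranges: [-2.97, 2.97], [-1.01, 2.36], [0.21, 2.38], [-0.96, 4.11], [0.2, 2.71], [-2.98, 2.98]. Speed limits (rad/s): [2.39, 2.39, 3.14, 3.14, 3.14, 3.14].

### API

Orientations are given as a unit quaternion [w, x, y, z].
In Python, from plant import manip gives the robot as it stands.
- The arm moves only by the tool servo_tool, never from a script. Its argument "moves" is a list of rows, each a list of 3 entries, a list of its own where there are three numbers: the shift along the tool's x, y, z scaled (see below), then the turn, a rotation vector about the tool's x, y, z scaled (see below), then the gripper's target within -1 to 1 (fully open at 1, half-way at 0, shut at -1). In form: [[[dx, dy, dz], [wx, wy, wz], hand], ...]. A call has 1 to 12 rows; each row is the pose to reach, as a shift and turn from the pose commanded when the call began, along the tool's axes at that moment; what a row does not reach only later rows make up. The controller multiplies each number of a shift by 250 mm and each number of a turn by 90 degrees. A row lasts 1/12 s, in which the tool goes at most 41.7 mm and 7.16 degrees, less where a joint would pass 70% of its speed; a pose out of reach is approached as far as the arm can. A call with a number of a shift or a turn outside -1 to 1 is refused whole. A call with a gripper value outside its range is refused whole. The fingers move at their own pace and stop on an object; the grip force is fixed at half the most. Time passes only in rows, so rows that repeat a pose let the fingers close. It gives the time, the measured TCP pose, the force and the opening at its end, in the units of the state.
- manip.get_obs(): the state, without advancing time (a new reading comes with each control period).
- manip.get_image(name): name is "scene" or "top"; returns the picture (400x640x3 uint8, blue, green, red); there is no depth.
- manip.camera_model(name): a dict with "fx", "fy", "cx", "cy" (pixels), "extrinsics" (4x4, takes a point from camera to world coordinates). Camera axes: x right, y up, looking along -z (the intrinsics and any distortion apply to the point x, -y, -z); pixel columns grow to the right and rows downward; lengths in m; the calibration is good to about 2 mm. A picture is of the moment at which its call begins. camera_model takes no time and is no camera call.
- manip.close_job(): hands the job in, once; it reports no verdict.
The state is a dict: "time": time; "joints": joint angles; "joint_velocities": joint speeds; "effort": joint torques, N m; "position": TCP position; "ee_rot": TCP orientation; "ft_force": force on the tool from outside, world axes, zero at the start; "moment": the same for the moment, N m; "grip_width": finger opening in m.
Only numpy, scipy, OpenCV 4.12 (cv2) and the standard library are available. Lean on these libraries where they do the work, as an engineer would, in place of code of your own. Each camera call takes 0.05 s, during which the arm holds its last target.

## Working session

There is one attempt and no reset: what is moved stays moved. The work goes in short steps, Python scripts to look and compute and a tool call to move; the robot and the scene stay as the last step left them, time stands still between calls to the robot, and variables do not carry over. Pictures are saved under pics/ and viewed, and the job is handed in when it is done.

Besides the shell and the picture viewer there is one more tool, called after "Request:" in YAML: its name, and indented under it one key for each argument. servo_tool: Moves the arm, as the interface text tells. Shifts and turns lie within -1 to 1; 1 stands for 250 mm of shift or 90 degrees of turn. Its arguments: {"type":"object","properties":{"moves":{"type":"array","items":{"type":"array"}}},"required":["moves"]}

```bash
mkdir -p pics; ls
python3 - <<'E'
from plant import manip
import cv2,numpy as np
np.set_printoptions(precision=4,suppress=True)
o=manip.get_obs()
for k in o: print(k,o[k])
for n in ("scene","top"):
    cv2.imwrite(f"pics/{n}0.png",manip.get_image(n)); print(manip.camera_model(n))
E
```

```text
pics
time 0.0
joints [ 1.1709  0.3595  1.5114 -0.      1.2725 -0.1151]
joint_velocities [-0.0017  0.0002 -0.0016 -0.0019  0.0015 -0.0009]
effort [  0.0004 -51.5376 -27.0718   0.0677   0.035   -0.0001]
position [0.1683 0.5752 0.2218]
ee_rot [-0.0002  0.1419  0.9899 -0.0009]
ft_force [ 0.0655  0.6115 -0.4701]
moment [ 0.004  -0.0277  0.0549]
grip_width 0.08792859649717388
{'fx': 369.97423324931395, 'fy': 369.97423324931395, 'cx': 317.1472386928365, 'cy': 201.32005125136556, 'extrinsics': array([[ 0.6225, -0.4978,  0.604 ,  1.1497],
       [ 0.7825,  0.3805, -0.4929, -0.4634],
       [ 0.0156,  0.7794,  0.6263,  0.7039],
       [ 0.    ,  0.    ,  0.    ,  1.    ]])}
{'fx': 478.15986847283887, 'fy': 478.15986847283887, 'cx': 317.7474165992977, 'cy': 206.07960882345708, 'extrinsics': array([[-0.0287,  0.9953, -0.0929,  0.3834],
       [-0.9996, -0.0289, -0.0004,  0.0084],
       [-0.003 ,  0.0929,  0.9957,  1.5913],
       [ 0.    ,  0.    ,  0.    ,  1.    ]])}
```

View pics/scene0.png

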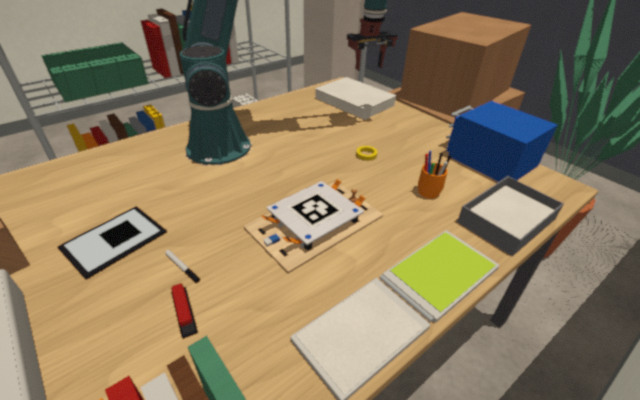

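```bash
python3 -c "
import cv2
i=cv2.imread('pics/top0.png');print(i.shape)
cv2.imwrite('pics/top0.png',i)
c=i[90:290,220:420];cv2.imwrite('pics/top0c.png',cv2.resize(c,None,fx=3,fy=3,interpolation=2))"
```

```text
(400, 640, 3)
```

View pics/top0.png

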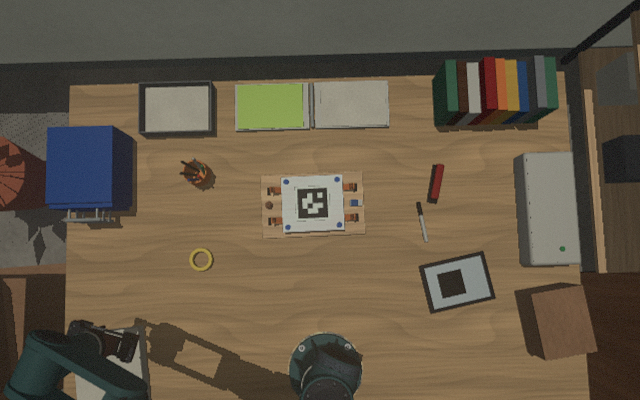

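View pics/top0c.png

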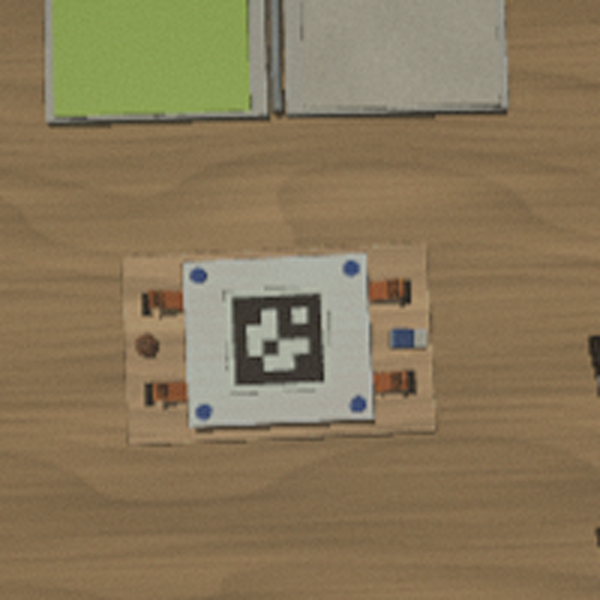

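The top picture shows the plate near pixel (313,203), with blue dots at about (286,182), (337,179), (288,227) and (339,225). The pawn is at (269,205), the eraser at (355,203), and the tabs stick out left and right.

```bash
cat > h.py <<'E'
import numpy as np,cv2
from plant import manip
np.set_printoptions(precision=4,suppress=True)
def ray(n,u,v,z):
    m=manip.camera_model(n);E=m["extrinsics"]
    d=E[:3,:3]@np.array([(u-m["cx"])/m["fx"],-(v-m["cy"])/m["fy"],-1]);o=E[:3,3]
    return o+d*(z-o[2])/d[2]
def proj(n,p):
    m=manip.camera_model(n);E=m["extrinsics"]
    c=E[:3,:3].T@(np.asarray(p)-E[:3,3]);return m["cx"]+m["fx"]*c[0]/-c[2],m["cy"]-m["fy"]*c[1]/-c[2]
def dots(n,img,guess,r=6):
    out=[]
    for u,v in guess:
        a=img[v-r:v+r+1,u-r:u+r+1].astype(float)
        w=np.clip(a[...,0]-a[...,2]-15,0,None)
        yy,xx=np.mgrid[v-r:v+r+1,u-r:u+r+1]
        out.append(((w*xx).sum()/w.sum(),(w*yy).sum()/w.sum()))
    return out
E
python3 - <<'E'
from h import *
from scipy.optimize import least_squares
L=np.array([[-.074,.083],[-.074,-.083],[.074,.083],[.074,-.083]])
for n,g in (("top",[(288,227),(339,225),(286,182),(337,179)]),("scene",[(321,186),(270,208),(360,211),(308,238)])):
    d=dots(n,cv2.imread(f"pics/{n}0.png"),g); P=np.array([ray(n,u,v,.051) for u,v in d])[:,:2]
    f=lambda q:((np.c_[np.cos(q[2])*L[:,0]-np.sin(q[2])*L[:,1],np.sin(q[2])*L[:,0]+np.cos(q[2])*L[:,1]]+q[:2])-P).ravel()
    s=least_squares(f,[.45,0,0]);print(n,np.array(d));print(P);print(s.x,s.fun)
E
python3 -c "
import cv2
i=cv2.imread('pics/scene0.png')
cv2.imwrite('pics/s0c.png',cv2.resize(i[160:280,230:400],None,fx=4.5,fy=4.5,interpolation=2))"
```

```text
top [[287.5649 226.7873]
 [339.1019 224.3041]
 [285.739  181.3638]
 [336.7534 178.8775]]
[[ 0.463   0.1081]
 [ 0.4662 -0.0581]
 [ 0.6109  0.1107]
 [ 0.6142 -0.0554]]
[0.5386 0.0263 0.0189] [ 0.     -0.0002 -0.0001  0.0001  0.0001  0.     -0.0001  0.0001]
scene [[320.4394 184.803 ]
 [274.2708 206.9397]
 [355.2148 209.8164]
 [307.6821 236.2486]]
[[ 0.4645  0.1073]
 [ 0.4676 -0.0589]
 [ 0.6128  0.1104]
 [ 0.6156 -0.056 ]]
[0.5401 0.0257 0.019 ] [ 0.0001  0.      0.0001  0.0002 -0.0002 -0.0003  0.0001  0.0001]
```

View pics/s0c.png

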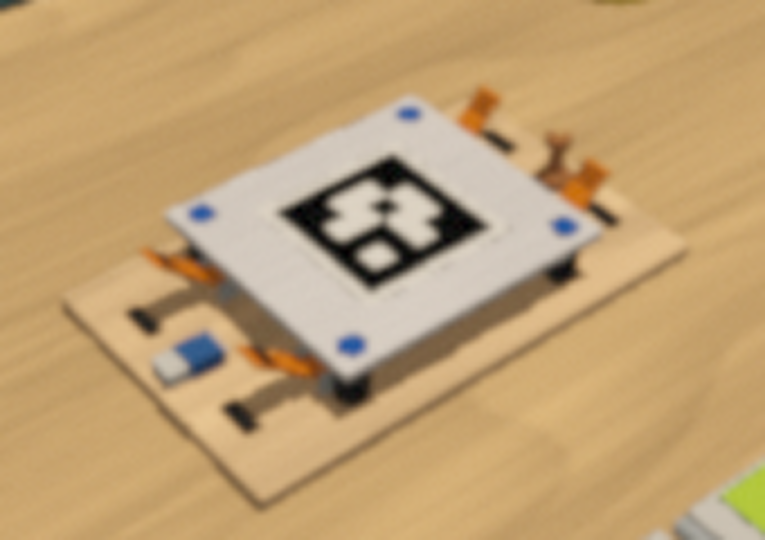

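Both cameras agree to within 1.7 mm, giving a plate centre near (0.539, 0.026) and yaw 0.019. The scene crop shows all four tabs up, with the pawn and eraser between them.

```bash
cat >> h.py <<'E'
from scipy.spatial.transform import Rotation as R
C=np.array([.5393,.026]);YAW=.019
def bw(x,y): 
    c,s=np.cos(YAW),np.sin(YAW);return C+np.array([c*x-s*y,s*x+c*y])
PT=dict(a=bw(-.074,.083),b=bw(-.074,-.083),c=bw(.074,.083),d=bw(.074,-.083))
def plan(p,z):
    o=manip.get_obs();q=o["ee_rot"];A=R.from_quat([q[1],q[2],q[3],q[0]])
    T=R.from_euler('z',YAW)*R.from_quat([0,1,0,0]) # x->-x,y->y,z->-z
    dp=np.array([p[0],p[1],z])-o["position"]
    print("pos",o["position"],"F",o["ft_force"],"t",o["time"])
    print("shift",A.inv().apply(dp)/.25,"turn",(A.inv()*T).as_rotvec()/(np.pi/2))
E
python3 - <<'E'
from h import *
print(PT); plan(PT['a'],.10)
print(ray("top",196,175,.05),ray("top",201,260,.0))
E
```

```text
{'a': array([0.4637, 0.1076]), 'b': array([ 0.4669, -0.0584]), 'c': array([0.6117, 0.1104]), 'd': array([ 0.6149, -0.0556])}
pos [0.1684 0.5753 0.2219] F [-1.0362 -0.5513 -0.4059] t 0.1
shift [-1.6597 -1.4626  0.4896] turn [-0.001  -0.0003 -0.1934]
[0.6405 0.4027 0.05  ] [0.364  0.4004 0.    ]
```

Request:
servo_tool:
  moves:
    - [[-0.12, -0.105, 0], [0, 0, -0.02], -1]
    - [[-0.24, -0.21, 0], [0, 0, -0.04], -1]
    - [[-0.36, -0.315, 0], [0, 0, -0.06], -1]
    - [[-0.48, -0.42, 0], [0, 0, -0.08], -1]
    - [[-0.6, -0.525, 0], [0, 0, -0.1], -1]
    - [[-0.72, -0.63, 0], [0, 0, -0.12], -1]
    - [[-0.84, -0.735, 0], [0, 0, -0.14], -1]
    - [[-0.9, -0.8, 0], [0, 0, -0.16], -1]
    - [[-0.95, -0.85, 0], [0, 0, -0.18], -1]
    - [[-0.95, -0.85, 0], [0, 0, -0.193], -1]
    - [[-0.95, -0.85, 0], [0, 0, -0.193], -1]

```text
time: 1.02
position: [0.3369, 0.3046, 0.2225]
ee_rot: [-0.0, -0.008, 1.0, 0.0]
ft_force: [-0.0, 0.2, -0.2]
grip_width: 0.0177
```

```bash
python3 -c "
from h import *
plan(PT['a'],.08);print(manip.get_obs()['grip_width'])"
```

```text
pos [0.3369 0.3046 0.2225] F [-0.0383  0.2356 -0.2423] t 1.0167
shift [-0.4945 -0.7966  0.5698] turn [ 0.     -0.0003 -0.0015]
0.01769137572445644
```

Request:
servo_tool:
  moves:
    - [[-0.08, -0.13, 0], [0, 0, 0], -1]
    - [[-0.16, -0.26, 0], [0, 0, 0], -1]
    - [[-0.24, -0.39, 0.05], [0, 0, 0], -1]
    - [[-0.32, -0.52, 0.15], [0, 0, 0], -1]
    - [[-0.4, -0.65, 0.28], [0, 0, 0], -1]
    - [[-0.46, -0.75, 0.42], [0, 0, 0], -1]
    - [[-0.494, -0.797, 0.53], [0, 0, 0], -1]
    - [[-0.494, -0.797, 0.57], [0, 0, 0], -1]
    - [[-0.494, -0.797, 0.57], [0, 0, 0], -1]
    - [[-0.494, -0.797, 0.57], [0, 0, 0], -1]

```text
time: 1.85
position: [0.4631, 0.109, 0.0794]
ee_rot: [-0.001, -0.009, 1.0, 0.0]
ft_force: [0.4, 0.6, 0.7]
grip_width: 0.0006
```

```bash
python3 -c "
from h import *
plan(PT['a'],.051);print(manip.get_obs()['grip_width'])
for n in ('top','scene'): cv2.imwrite(f'pics/{n}1.png',manip.get_image(n)[140:280,200:440])
i=cv2.imread('pics/scene1.png');cv2.imwrite('pics/scene1.png',cv2.resize(i,None,fx=3,fy=3,interpolation=2))
"
```

```text
pos [0.4631 0.109  0.0794] F [0.4029 0.6184 0.6811] t 1.85
shift [-0.0029 -0.0058  0.1138] turn [ 0.0001 -0.0018 -0.0006]
0.0005767631831599532
```

View pics/scene1.png

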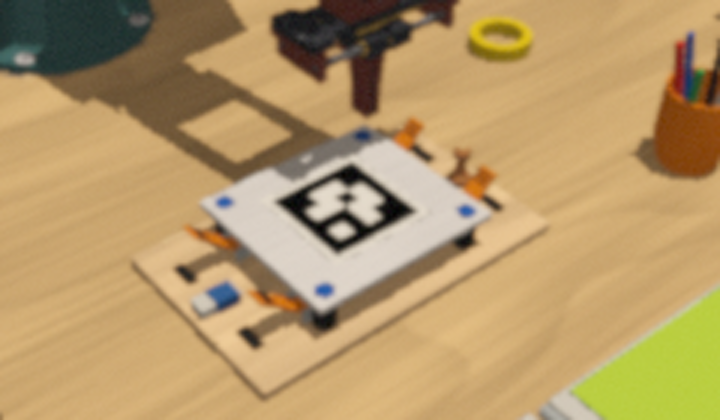

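The fingertip is straight above dot A (crop pixel about (363,120)). Now I'll press in small steps.

Request:
servo_tool:
  moves:
    - [[0, 0, 0.04], [0, 0, 0], -1]
    - [[0, 0, 0.08], [0, 0, 0], -1]
    - [[0, 0, 0.1], [0, 0, 0], -1]
    - [[0, 0, 0.11], [0, 0, 0], -1]
    - [[0, 0, 0.114], [0, 0, 0], -1]
    - [[0, 0, 0.118], [0, 0, 0], -1]
    - [[0, 0, 0.118], [0, 0, 0], -1]
    - [[0, 0, 0.118], [0, 0, 0], -1]

```text
time: 2.62
position: [0.4643, 0.1086, 0.0513]
ee_rot: [0.001, -0.009, 1.0, 0.0]
ft_force: [-1.5, 1.4, 4.8]
grip_width: 0.001
```

Request:
servo_tool:
  moves:
    - [[0, 0, 0.004], [0, 0, 0], -1]
    - [[0, 0, 0.004], [0, 0, 0], -1]
    - [[0, 0, 0.004], [0, 0, 0], -1]

```text
time: 2.87
position: [0.4644, 0.1086, 0.0512]
ee_rot: [0.001, -0.009, 1.0, 0.0]
ft_force: [-4.2, 1.0, 18.3]
grip_width: 0.0005
```

Request:
servo_tool:
  moves:
    - [[0, 0, 0.004], [0, 0, 0], -1]
    - [[0, 0, 0.004], [0, 0, 0], -1]
    - [[0, 0, 0.004], [0, 0, 0], -1]

```text
time: 3.12
position: [0.4644, 0.1086, 0.0511]
ee_rot: [0.001, -0.009, 1.0, 0.0]
ft_force: [-6.5, 2.1, 31.2]
grip_width: 0.0006
```

A is firm: 31 N and it stays at z = 51 mm. On to B.

Request:
servo_tool:
  moves:
    - [[0, 0, -0.04], [0, 0, 0], -1]
    - [[0, 0, -0.1], [0, 0, 0], -1]
    - [[0, -0.12, -0.1], [0, 0, 0], -1]
    - [[0, -0.25, -0.1], [0, 0, 0], -1]
    - [[0, -0.38, -0.1], [0, 0, 0], -1]
    - [[0, -0.51, -0.1], [0, 0, 0], -1]
    - [[0, -0.6, -0.1], [0, 0, 0], -1]
    - [[0, -0.664, -0.1], [0, 0, 0], -1]
    - [[0, -0.664, -0.08], [0, 0, 0], -1]
    - [[0, -0.664, -0.06], [0, 0, 0], -1]
    - [[0, -0.664, -0.06], [0, 0, 0], -1]
    - [[0, -0.664, -0.06], [0, 0, 0], -1]

```text
time: 4.12
position: [0.4662, -0.0568, 0.0632]
ee_rot: [-0.001, -0.01, 1.0, 0.0]
ft_force: [-0.1, 0.1, -0.3]
grip_width: 0.0005
```

```bash
python3 -c "
from h import *
plan(PT['b'],.051)"
```

```text
pos [ 0.4662 -0.0568  0.0632] F [-0.1065  0.1442 -0.3137] t 4.1167
shift [-0.0025 -0.0066  0.0486] turn [ 0.0003 -0.001   0.0001]
```

Request:
servo_tool:
  moves:
    - [[-0.002, -0.006, 0.02], [0, 0, 0], -1]
    - [[-0.002, -0.006, 0.035], [0, 0, 0], -1]
    - [[-0.002, -0.006, 0.045], [0, 0, 0], -1]
    - [[-0.002, -0.006, 0.05], [0, 0, 0], -1]
    - [[-0.002, -0.006, 0.052], [0, 0, 0], -1]
    - [[-0.002, -0.006, 0.052], [0, 0, 0], -1]

```text
time: 4.62
position: [0.4673, -0.0588, 0.0513]
ee_rot: [-0.0, -0.009, 1.0, 0.0]
ft_force: [-2.5, 1.1, 12.0]
grip_width: 0.0005
```

Request:
servo_tool:
  moves:
    - [[0, 0, 0.004], [0, 0, 0], -1]
    - [[0, 0, 0.004], [0, 0, 0], -1]
    - [[0, 0, 0.004], [0, 0, 0], -1]

```text
time: 4.87
position: [0.4674, -0.0588, 0.0512]
ee_rot: [0.0, -0.009, 1.0, 0.0]
ft_force: [-5.6, 2.6, 23.6]
grip_width: 0.0007
```

B is firm. On to D.

Request:
servo_tool:
  moves:
    - [[0, 0, -0.04], [0, 0, 0], -1]
    - [[0, 0, -0.09], [0, 0, 0], -1]
    - [[-0.12, 0, -0.09], [0, 0, 0], -1]
    - [[-0.24, 0, -0.09], [0, 0, 0], -1]
    - [[-0.36, 0, -0.09], [0, 0, 0], -1]
    - [[-0.48, 0, -0.09], [0, 0, 0], -1]
    - [[-0.56, 0, -0.09], [0, 0, 0], -1]
    - [[-0.592, 0, -0.09], [0, 0, 0], -1]
    - [[-0.592, 0, -0.07], [0, 0, 0], -1]
    - [[-0.592, 0, -0.06], [0, 0, 0], -1]
    - [[-0.592, 0, -0.06], [0, 0, 0], -1]
    - [[-0.592, 0, -0.06], [0, 0, 0], -1]

```text
time: 5.87
position: [0.6132, -0.0563, 0.064]
ee_rot: [-0.001, -0.009, 1.0, 0.0]
ft_force: [-0.2, -1.1, 0.5]
grip_width: 0.0003
```

```bash
python3 -c "
from h import *
plan(PT['d'],.051)"
```

```text
pos [ 0.6132 -0.0563  0.064 ] F [-0.2247 -1.123   0.5161] t 5.8667
shift [-0.007   0.0027  0.052 ] turn [ 0.0003 -0.0018 -0.0005]
```

Request:
servo_tool:
  moves:
    - [[-0.004, 0.002, 0.02], [0, 0, 0], -1]
    - [[-0.004, 0.002, 0.038], [0, 0, 0], -1]
    - [[-0.004, 0.002, 0.048], [0, 0, 0], -1]
    - [[-0.004, 0.002, 0.053], [0, 0, 0], -1]
    - [[-0.004, 0.002, 0.055], [0, 0, 0], -1]
    - [[-0.004, 0.002, 0.055], [0, 0, 0], -1]

```text
time: 6.37
position: [0.6158, -0.056, 0.0514]
ee_rot: [-0.001, -0.009, 1.0, 0.0]
ft_force: [-2.7, 0.9, 6.3]
grip_width: 0.0003
```

Request:
servo_tool:
  moves:
    - [[0, 0, 0.004], [0, 0, 0], -1]
    - [[0, 0, 0.004], [0, 0, 0], -1]
    - [[0, 0, 0.004], [0, 0, 0], -1]

```text
time: 6.62
position: [0.6158, -0.056, 0.0513]
ee_rot: [-0.0, -0.009, 1.0, -0.0]
ft_force: [-4.9, 0.9, 13.4]
grip_width: 0.0004
```

D is firm, so it should be C. I'll confirm by pressing it.

Request:
servo_tool:
  moves:
    - [[0, 0, -0.04], [0, 0, 0], -1]
    - [[0, 0, -0.09], [0, 0, 0], -1]
    - [[0, 0.12, -0.09], [0, 0, 0], -1]
    - [[0, 0.25, -0.09], [0, 0, 0], -1]
    - [[0, 0.38, -0.09], [0, 0, 0], -1]
    - [[0, 0.51, -0.09], [0, 0, 0], -1]
    - [[0, 0.6, -0.09], [0, 0, 0], -1]
    - [[0, 0.664, -0.09], [0, 0, 0], -1]
    - [[0, 0.664, -0.07], [0, 0, 0], -1]
    - [[0, 0.664, -0.055], [0, 0, 0], -1]
    - [[0, 0.664, -0.055], [0, 0, 0], -1]
    - [[0, 0.664, -0.055], [0, 0, 0], -1]

```text
time: 7.62
position: [0.6132, 0.1088, 0.0634]
ee_rot: [-0.0, -0.009, 1.0, -0.0]
ft_force: [-0.5, -0.5, -0.1]
grip_width: 0.0
```

```bash
python3 -c "
from h import *
plan(PT['c'],.051)"
```

```text
pos [0.6132 0.1088 0.0634] F [-0.5448 -0.4726 -0.1073] t 7.6167
shift [0.006  0.0066 0.0495] turn [-0.0003 -0.0005 -0.001 ]
```

Request:
servo_tool:
  moves:
    - [[0.004, 0.004, 0.02], [0, 0, 0], -1]
    - [[0.004, 0.004, 0.038], [0, 0, 0], -1]
    - [[0.004, 0.004, 0.048], [0, 0, 0], -1]
    - [[0.004, 0.004, 0.052], [0, 0, 0], -1]
    - [[0.004, 0.004, 0.056], [0, 0, 0], -1]
    - [[0.004, 0.004, 0.056], [0, 0, 0], -1]

```text
time: 8.12
position: [0.6123, 0.1107, 0.0494]
ee_rot: [-0.0, -0.009, 1.0, -0.0]
ft_force: [0.3, -1.6, 1.1]
grip_width: 0.0003
```

Request:
servo_tool:
  moves:
    - [[0, 0, 0.004], [0, 0, 0], -1]
    - [[0, 0, 0.008], [0, 0, 0], -1]
    - [[0, 0, 0.008], [0, 0, 0], -1]
    - [[0, 0, 0.008], [0, 0, 0], -1]

```text
time: 8.45
position: [0.6125, 0.1109, 0.0478]
ee_rot: [0.0, -0.009, 1.0, -0.0]
ft_force: [-0.4, -1.0, 1.5]
grip_width: 0.0004
```

Request:
servo_tool:
  moves:
    - [[0, 0, 0.003], [0, 0, 0], -1]
    - [[0, 0, 0.003], [0, 0, 0], -1]
    - [[0, 0, 0.003], [0, 0, 0], -1]

```text
time: 8.7
position: [0.6125, 0.1109, 0.0475]
ee_rot: [0.0, -0.009, 1.0, -0.0]
ft_force: [-1.8, -1.3, 6.4]
grip_width: 0.0008
```

C gives: it went from 51.3 to 47.5 mm at about 1.5 N and then stopped. Next I'll lift and move over tab C.

Request:
servo_tool:
  moves:
    - [[0, 0, -0.05], [0, 0, 0], -1]
    - [[0, 0, -0.14], [0, 0, 0], -1]
    - [[0, 0, -0.18], [0, 0, 0], -1]
    - [[0.03, 0.08, -0.18], [0, 0, 0], -1]
    - [[0.06, 0.16, -0.18], [0, 0, 0], -1]
    - [[0.096, 0.228, -0.18], [0, 0, 0], -1]
    - [[0.096, 0.228, -0.18], [0, 0, 0], -1]
    - [[0.096, 0.228, -0.18], [0, 0, 0], -1]

```text
time: 9.37
position: [0.5873, 0.1681, 0.0924]
ee_rot: [0.0, -0.01, 1.0, -0.0]
ft_force: [0.3, 0.5, 0.5]
grip_width: 0.0005
```

```bash
python3 -c "
from h import *
p=bw(.05,.140);print(p);plan(p,.020)
for n in ('top','scene'): 
  i=manip.get_image(n);cv2.imwrite(f'pics/{n}2.png',cv2.resize(i[130:270,240:420],None,fx=4,fy=4,interpolation=2))
"
```

```text
[0.5866 0.1669]
pos [0.5873 0.1681 0.0924] F [0.3244 0.4946 0.5421] t 9.3667
shift [ 0.0029 -0.0048  0.2896] turn [-0.0001  0.0005  0.0008]
```

View pics/scene2.png

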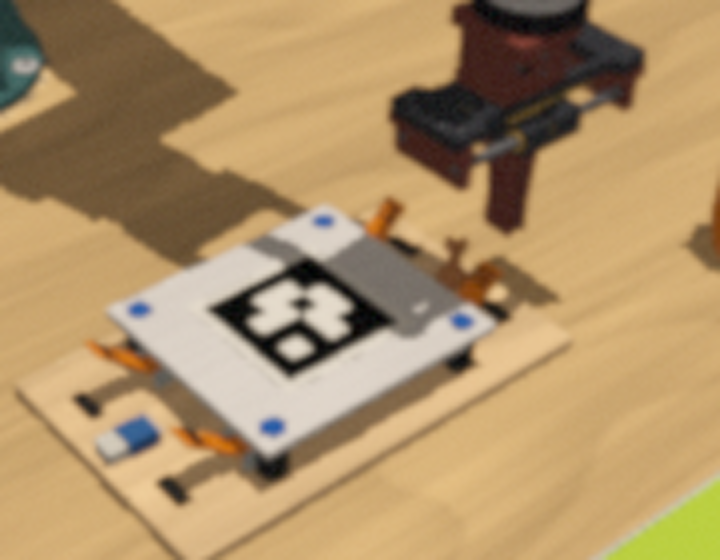

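The fingertip (crop about (505,230)) hangs above tab C's end (about (488,268)), clear of the pawn at (455,265). Pressing down.

Request:
servo_tool:
  moves:
    - [[0.003, -0.003, 0.05], [0, 0, 0], -1]
    - [[0.003, -0.003, 0.09], [0, 0, 0], -1]
    - [[0.003, -0.003, 0.11], [0, 0, 0], -1]
    - [[0.003, -0.003, 0.13], [0, 0, 0], -1]
    - [[0.003, -0.003, 0.15], [0, 0, 0], -1]
    - [[0.003, -0.003, 0.17], [0, 0, 0], -1]
    - [[0.003, -0.003, 0.19], [0, 0, 0], -1]
    - [[0.003, -0.003, 0.19], [0, 0, 0], -1]

```text
time: 10.13
position: [0.5871, 0.173, 0.0455]
ee_rot: [0.001, -0.007, 1.0, 0.005]
ft_force: [-5.0, 23.5, 9.8]
grip_width: 0.0002
```

```bash
python3 -c "
from h import *
p=bw(.05,.140);print(p);plan(p,.020)
i=manip.get_image('scene');cv2.imwrite('pics/scene3.png',cv2.resize(i[130:270,240:420],None,fx=4,fy=4,interpolation=2))
"
```

```text
[0.5866 0.1669]
pos [0.5871 0.173  0.0455] F [-4.9692 23.5221  9.8413] t 10.1333
shift [ 0.0022 -0.0253  0.1019] turn [ 0.0064  0.001  -0.0027]
```

View pics/scene3.png

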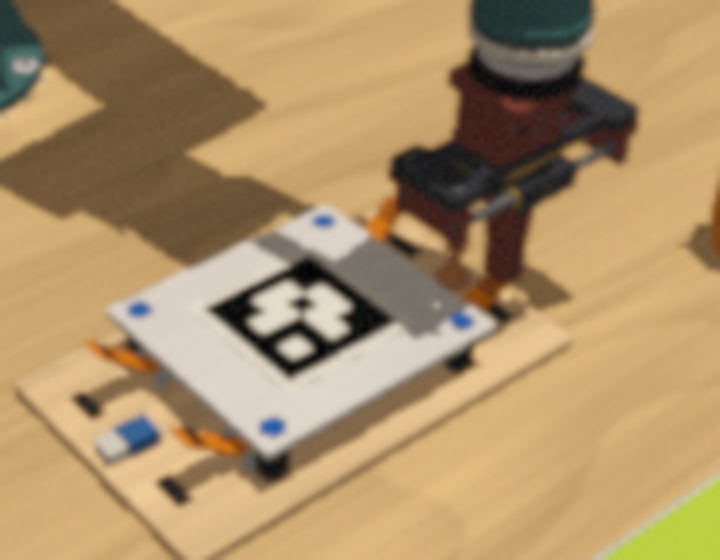

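There is a sideways force of +23 N. The fingertip is narrower than I assumed and has caught outside the tab's end. I'll lift off and come back further in.

Request:
servo_tool:
  moves:
    - [[0, 0.025, 0], [0, 0, 0], -1]
    - [[0, 0.04, -0.02], [0, 0, 0], -1]
    - [[0, 0.04, -0.1], [0, 0, 0], -1]
    - [[0, 0.04, -0.18], [0, 0, 0], -1]
    - [[0, 0.0, -0.18], [0, 0, 0], -1]
    - [[0, -0.07, -0.18], [0, 0, 0], -1]
    - [[0, -0.07, -0.18], [0, 0, 0], -1]
    - [[0, -0.07, -0.18], [0, 0, 0], -1]

```text
time: 10.85
position: [0.5867, 0.1479, 0.0889]
ee_rot: [-0.0, -0.008, 1.0, -0.0]
ft_force: [-0.2, 1.1, 0.6]
grip_width: 0.0006
```

```bash
python3 -c "
from h import *
p=bw(.05,.122);print(p);plan(p,.055)
for n in ('top','scene'): 
  i=manip.get_image(n);cv2.imwrite(f'pics/{n}4.png',cv2.resize(i[130:270,240:420],None,fx=4,fy=4,interpolation=2))
"
```

```text
[0.587  0.1489]
pos [0.5867 0.1479 0.0889] F [-0.1554  1.1174  0.646 ] t 10.85
shift [-0.0012  0.0043  0.1355] turn [-0.0003 -0.0005 -0.0016]
```

View pics/scene4.png

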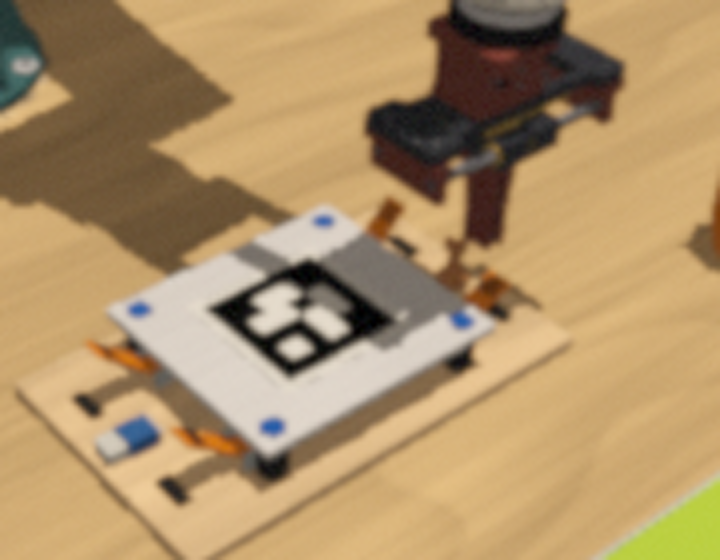

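View pics/top4.png

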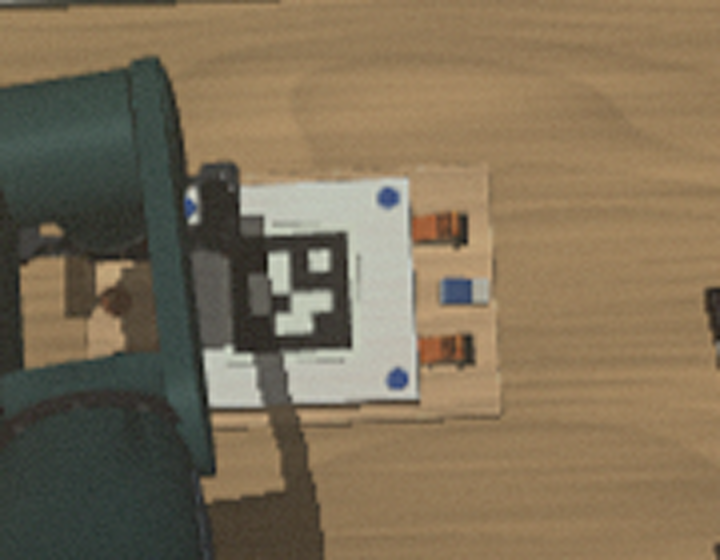

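Tab C is still up and the plate hasn't moved. Now I'll press further in and follow the arc.

Request:
servo_tool:
  moves:
    - [[0, 0.004, 0.07], [0, 0, 0], -1]
    - [[0, 0.004, 0.12], [0, 0, 0], -1]
    - [[0, 0.006, 0.136], [0, 0, 0], -1]
    - [[0, 0.012, 0.148], [0, 0, 0], -1]
    - [[0, 0.02, 0.16], [0, 0, 0], -1]
    - [[0, 0.026, 0.172], [0, 0, 0], -1]
    - [[0, 0.026, 0.172], [0, 0, 0], -1]

```text
time: 11.53
position: [0.5868, 0.1562, 0.0462]
ee_rot: [-0.0, -0.009, 1.0, 0.0]
ft_force: [-0.2, 0.5, 0.5]
grip_width: 0.0006
```

```bash
python3 -c "
from h import *
p=bw(.05,.140);print(p);plan(p,.020)
for n in ('scene',): 
  i=manip.get_image(n);cv2.imwrite(f'pics/{n}5.png',cv2.resize(i[170:250,300:400],None,fx=7,fy=7,interpolation=2))
"
```

```text
[0.5866 0.1669]
pos [0.5868 0.1562 0.0462] F [-0.1538  0.5164  0.4839] t 11.5333
shift [-0.0002  0.043   0.1049] turn [ 0.     -0.0001 -0.0002]
```

View pics/scene5.png

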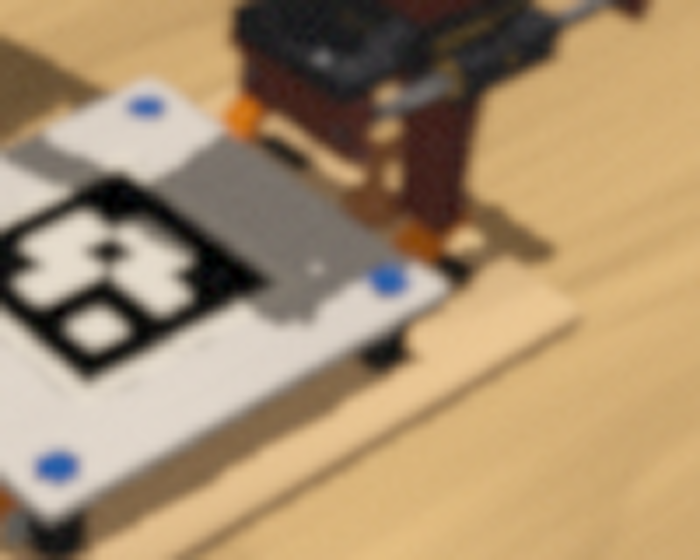

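The finger is on the tab (crop about (440,225)) with no sideways force. Continuing down.

Request:
servo_tool:
  moves:
    - [[0, 0.012, 0.02], [0, 0, 0], -1]
    - [[0, 0.022, 0.04], [0, 0, 0], -1]
    - [[0, 0.03, 0.06], [0, 0, 0], -1]
    - [[0, 0.03, 0.06], [0, 0, 0], -1]

```text
time: 11.92
position: [0.5866, 0.1635, 0.0306]
ee_rot: [-0.0, -0.009, 1.0, -0.0]
ft_force: [0.0, -0.7, -0.9]
grip_width: 0.0005
```

Request:
servo_tool:
  moves:
    - [[0, 0.006, 0.02], [0, 0, 0], -1]
    - [[0, 0.01, 0.035], [0, 0, 0], -1]
    - [[0, 0.012, 0.043], [0, 0, 0], -1]
    - [[0, 0.012, 0.043], [0, 0, 0], -1]

```text
time: 12.25
position: [0.5863, 0.1662, 0.0201]
ee_rot: [-0.0, -0.009, 1.0, -0.0]
ft_force: [1.0, 0.6, -0.3]
grip_width: 0.0004
```

```bash
python3 -c "
from h import *
p=bw(.05,.140);plan(p,.020)
for n in ('scene',): 
  i=manip.get_image(n);cv2.imwrite(f'pics/{n}6.png',cv2.resize(i[170:250,300:400],None,fx=7,fy=7,interpolation=2))
"
```

```text
pos [0.5863 0.1662 0.0201] F [ 1.0118  0.6095 -0.3043] t 12.25
shift [-0.0012  0.0028  0.0006] turn [-0.0001 -0.0005 -0.0004]
```

View pics/scene6.png

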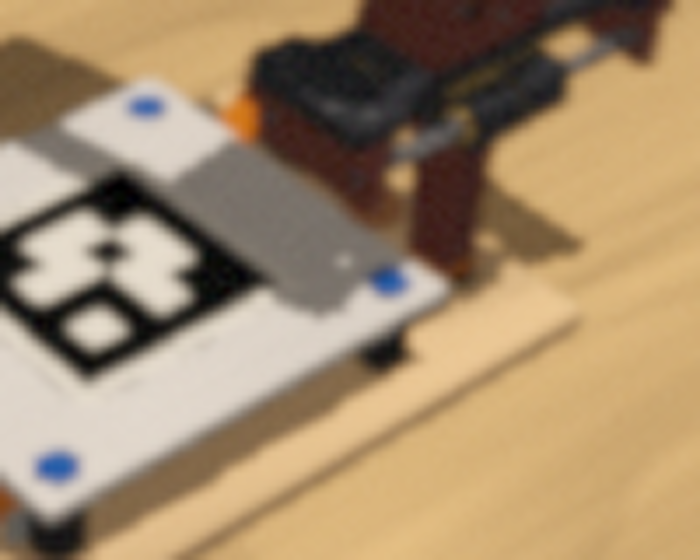

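The tab has come down with the finger. I'll press on until it reaches its stop.

Request:
servo_tool:
  moves:
    - [[0, 0.004, 0.006], [0, 0, 0], -1]
    - [[0, 0.004, 0.006], [0, 0, 0], -1]
    - [[0, 0.004, 0.006], [0, 0, 0], -1]

```text
time: 12.55
position: [0.5865, 0.1666, 0.0197]
ee_rot: [-0.0, -0.009, 1.0, -0.0]
ft_force: [-1.5, -3.1, 6.7]
grip_width: 0.0002
```

Request:
servo_tool:
  moves:
    - [[0, 0, 0.005], [0, 0, 0], -1]
    - [[0, 0, 0.005], [0, 0, 0], -1]
    - [[0, 0, 0.005], [0, 0, 0], -1]

```text
time: 12.8
position: [0.5866, 0.1667, 0.0193]
ee_rot: [0.0, -0.009, 1.0, -0.0]
ft_force: [-3.3, -4.0, 13.1]
grip_width: 0.0008
```

It is hard at its stop at z ≈ 19.5 mm with 13 N. Lifting clear and moving away.

Request:
servo_tool:
  moves:
    - [[0, 0, -0.03], [0, 0, 0], -1]
    - [[0, 0, -0.12], [0, 0, 0], -1]
    - [[0, 0, -0.28], [0, 0, 0], -1]
    - [[0, 0, -0.44], [0, 0, 0], -1]
    - [[0, 0, -0.6], [0, 0, 0], -1]
    - [[0, 0, -0.75], [0, 0, 0], -1]
    - [[0.12, 0.06, -0.8], [0, 0, 0], -1]
    - [[0.25, 0.14, -0.8], [0, 0, 0], -1]
    - [[0.38, 0.24, -0.8], [0, 0, 0], -1]
    - [[0.5, 0.36, -0.8], [0, 0, 0], -1]
    - [[0.6, 0.5, -0.8], [0, 0, 0], -1]
    - [[0.7, 0.64, -0.8], [0, 0, 0], -1]

```text
time: 13.8
position: [0.4087, 0.3222, 0.2182]
ee_rot: [-0.0, -0.009, 1.0, 0.0]
ft_force: [1.1, 1.1, -0.6]
grip_width: 0.0003
```

Request:
servo_tool:
  moves:
    - [[0.03, 0.13, 0], [0, 0, 0], -1]
    - [[0.06, 0.26, 0], [0, 0, 0], -1]
    - [[0.09, 0.4, 0], [0, 0, 0], -1]
    - [[0.09, 0.4, 0], [0, 0, 0], -1]
    - [[0.09, 0.4, 0], [0, 0, 0], -1]
    - [[0.09, 0.4, 0], [0, 0, 0], -1]

```text
time: 14.3
position: [0.386, 0.4203, 0.2176]
ee_rot: [-0.0, -0.01, 1.0, -0.001]
ft_force: [0.6, -0.5, 0.0]
grip_width: 0.0004
```

```bash
python3 -c "
from h import *
i=manip.get_image('scene');cv2.imwrite('pics/scene7.png',cv2.resize(i[140:280,230:410],None,fx=4,fy=4,interpolation=2))
t=manip.get_image('top');cv2.imwrite('pics/top7.png',cv2.resize(t[150:260,240:390],None,fx=5,fy=5,interpolation=2))
print(np.array(dots('scene',i,[(321,186),(274,208),(355,211),(308,237)])))
print(np.array(dots('top',t,[(288,227),(339,225),(286,182),(337,179)])))
o=manip.get_obs();print(o['position'],o['ft_force'],o['time'])"
```

```text
[[320.447  184.8136]
 [274.3133 206.9398]
 [355.0095 209.8002]
 [307.6747 236.2412]]
[[287.517  226.7798]
 [339.0716 224.3118]
 [285.7511 181.3517]
 [336.7269 178.8613]]
[0.3865 0.4195 0.2177] [ 0.1512 -0.3486 -0.9114] 14.4
```

View pics/scene7.png

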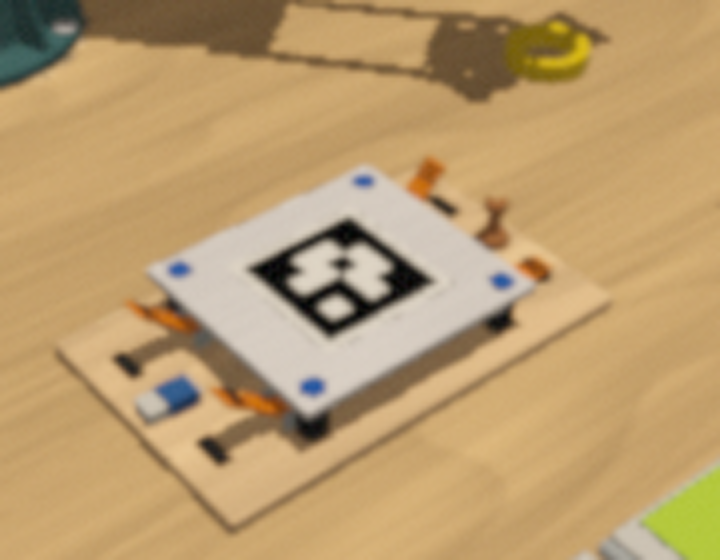

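View pics/top7.png

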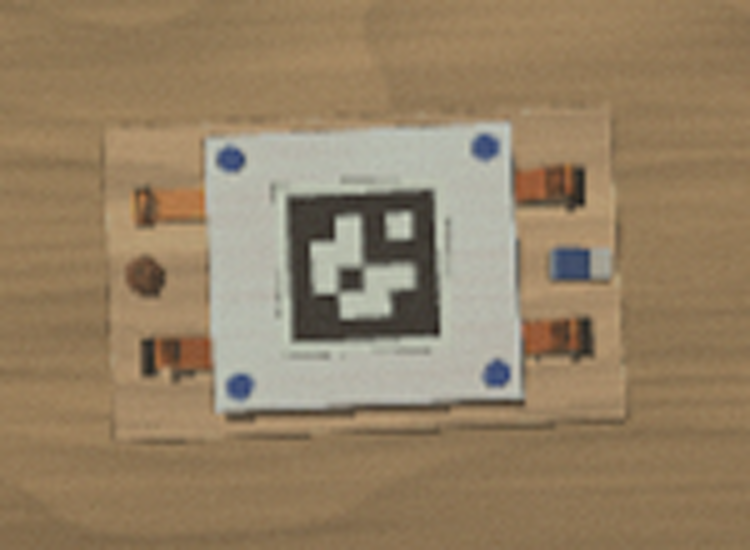

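Tab C (top crop about (165,205)) lies flat on its black rest and the other three are still up. The plate dots are within 0.2 px of where they started, and the pawn and eraser are in place. Handing in.

```bash
python3 -c "
from plant import manip
print(manip.close_job())"
```

```text
the job is handed in; nothing more can be done
None
```

The short foot was at the back left corner (C). I pressed its shim tab flat and handed the job in at about 14.4 s of the 48 s allowed; the hand-in gives no verdict.

- **Finding the corner:** A, B and D stayed at 51 mm under 13 to 31 N. C went from about 51.3 to 47.5 mm at about 1.5 N and then stopped.
- **First try at tab C:** it failed. The fingertip is narrower than I assumed and caught outside the tab's end, with a sideways force of 23 N for a moment. I lifted off; the pictures showed the tab still up and the plate where it was.
- **Second try:** I came down further in and followed the tab's arc to its stop, at a tip height of about 19.5 mm with 13 N. On the way down the force reading stayed within about 1 N, less than the 2 to 4 N stated. The tab did come down, as the picture during the press and the final ones show.
- **Last checks:**
  - Tab C is flat and the other three are up.
  - The plate's dots are within about 0.2 px of where they started in both cameras.
  - The pawn and eraser look unmoved. The pen cup, tape roll, marker and stapler I did not measure again; the arm made no contact near them.
  - The arm was clear of everything at hand-in.
  - I did not press corner C again after setting the tab.

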